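Load the meter test box and slide its hatch shut

ROBOT

A 7-joint arm with a two-finger parallel gripper is mounted at the origin on the work surface. World frame = base frame: x ahead of the robot, y to its left, z up, the work surface at z = 0. Lengths are in m, angles in rad, forces in N, time in s.
With the tool pointing down it reaches from about 0.4 to 0.85 m from the base axis. Payload 10.4 kg.
Tool frame: the origin (TCP) lies at the very end of the fingers, on their centre line; the grasp point (between the pads) lies manip.hold_point_z behind it (manip.hold_point_z is the distance from the TCP to the grasp point, in m); z points along the fingers, y is the direction in which the jaws open and shut (so a half turn about z gives the same grasp; the last joint's range is limited). The gripper opens to 85 mm and grips with 20 to 120 N. Pads are 22 mm wide; open, the fingers measure 114 mm over their backs; the gripper's body (76 mm by 85 mm) begins 54 mm behind the grasp point. The pads swing forward as they close: fully open they stand 13 mm farther back than shut.
Start: joints at [1.289, 0.332, -0.065, 1.46, 0.022, 1.35, -0.088], TCP at [0.16, -0.604, 0.231] pointing down, gripper open.
Joint ranges: [-2.6, 2.6], [-0.5, 2.12], [-1.47, 1.34], [0.16, 2.42], [-1.27, 4.41], [0.06, 2.06], [-2.6, 2.6]. Speed limits (rad/s): [2.22, 2.22, 2.79, 2.79, 3.14, 3.14, 3.14].

INTERFACE

Orientations are given as a unit quaternion [x, y, z, w].
In Python, from workcell import manip gives the robot as it stands.
- The arm moves only by the tool jog_arm, never from a script. Its arguments are lists of equal length, an entry for each row: "translation": the shift along the world's x, y, z in mm, a list of three; "turn": the turn about the world's z in degrees. In form: {"translation": [[x, y, z], ...], "turn": [turn, ...]}. A call has 1 to 12 rows; each row is the pose to reach, as a shift and turn from the pose measured when the call began; what a row does not reach only later rows make up. A row lasts 1/12 s, in which the tool goes at most 41.7 mm and 7.16 degrees, less where a joint would pass 70% of its speed; a pose out of reach is approached as far as the arm can. A call with a gripper value outside its range is refused whole. "grip" is the finger opening in mm, from 0 to 85.4, set as the call begins (left out, the last holds). The fingers move at their own pace and stop on an object; "grip_force" is the grip in N (left out, the last holds). Time passes only in rows, so rows that repeat a pose let the fingers close. It gives the time, the measured TCP pose, the force and the opening at its end, in the units of the state.
- manip.get_obs(): the state, without advancing time (a new reading comes with each control period).
- manip.camera(name): name is "scene" or "top" or "wrist"; returns a dict with "frame" (400x640x3 uint8, red, green, blue), "mtx" (3x3 intrinsics, pixels), "pose" (4x4, takes a point from camera to world coordinates). Camera axes: x right, y down, z forward; pixel columns grow to the right and rows downward; lengths in m; the calibration is good to about 2 mm. A picture is of the moment at which its call begins. There is no depth.
- manip.hand_in(): hands the job in, once; it reports no verdict.
Trained networks look in a picture, given as the dict that the camera call returned (one of the last four; its "shot" number tells which), for a name from the list of things; names that differ only in an ending like _2 or _b are one class to them, and where a whole thing is asked for, a point or a joint stands for the part that bears it (a point fixed in the world has none). Each returns a list of dicts, best first, with "confidence" (0 to 1); they miss things now and then, are a little off and sometimes report something else, mostly with a low value. They report only what shows in the picture. A call takes as long as a camera call. They do not tell look-alikes from the thing itself.
- manip.outline_of(picture, label): "mask" (400x640 bool, what is visible of it) and "extent" ([left, top, right, bottom] in pixels, round what is visible of it).
- manip.pinpoint(picture, label): "at" ([column, row] in pixels: a listed point, or the origin of a listed thing).
The state is a dict: "clock": time; "joint_pos": joint angles; "joint_velocities": joint speeds; "tau": joint torques, N m; "position": TCP position; "ee_rot": TCP orientation; "ft_force": force on the tool from outside, world axes, zero at the start; "torque": the same for the moment, N m; "grip_width": opening from 0.0 (shut) to 1.0 (fully open).
Only numpy, scipy, OpenCV 4.12 (cv2) and the standard library are available. Lean on these libraries where they do the work, as an engineer would, in place of code of your own. Each camera call takes 0.05 s, during which the arm holds its last target. There are 200 camera calls.

TASK

Set the long grey meter from the mat into the nest of the test box, standing flat between the locating pins with its terminals towards the contact block. Then slide the hatch shut, past its catch, until the catch holds it against the rubber buffers, and let go. Work gently: set the meter down rather than dropping or forcing it, do not ram the hatch into its buffers, and leave everything else on the bench where it is.

Things in the scene. Friction and masses are not known exactly. Their poses are not given: they have to be found in the camera images.
- testbox: Grey metal bench test box, fixed, 260 x 550 mm (long side along its y), tracks up to 134 mm high. Origin: centre of its underside; +x away from the robot, z up. Its -y half is an open chamber, 230 mm wide in x, from y -205 to y 10 mm; the +y half holds instruments. The hatch slides on the tracks and closes towards -y, against a steel strike bracket (buffers, catch) at the -y end.
- nest (a point): Centre of the nest plate's top face, at (0, -100, 36) mm in testbox axes (same axes). The meter's foot stands on it, centred here, long side along x. Eight steel pins, 10 mm thick, 18 mm high, tapered tops, stand round it, 2 mm clear of the foot on each side. A white contact block (30 mm high, four brass probes) stands to +x, its face 85 mm from here.
- hatch (a joint): Opening of the hatch, m, along the box's y; starts 0.215 to 0.24. Pale clear-plastic panel in an aluminium frame, 240 mm long, 0.6 to 1.3 kg, drag about 2.5 N. It is shut somewhere from -0.018 to +0.016: the strike bracket sits on slots and is set differently on each box, so this reading cannot tell when it is shut; that must be felt (see buffer).
- hatch_handle (a point): Centre of the hatch's handle: a black round bar 12 mm thick, 110 mm long, lying across the hatch (along the box's x) on two posts. Its axis is 165 mm above the bench, 38 mm above the panel's frame and 45 mm behind the hatch's leading face. Axes as testbox. Push it on its +y side, or grip it from above.
- buffer (a joint): Squeeze of the bracket's two rubber buffers by the hatch, m: 0 free, 8 N per mm; over 0.0027 is rammed. 12 mm before the buffers a bead on the hatch meets the catch's spring roller: the push rises to some 11 to 14 N, then drops; 2 to 5 mm short of the buffers the catch starts to draw the hatch in, and holds it with 0.0004 to 0.0014 of squeeze. Left before that, the hatch stays ajar.
- meter_center (a point): Centre, half-way up (29 mm), of the meter: the long one of three light-grey housings on the mat, 116 x 68 mm, 58 mm high, 0.24 to 0.5 kg. Foot plate 116 x 68 x 8 mm; tall cover 60 mm wide (x -54 to 24 mm, full height; grip it across y) with a dark window on top; lower terminal block (x 24 to 54 mm, 36 mm high). x along its length to the terminals, z up.
- meter_terminals (a point): Middle of the meter's terminal end face (four dark wire holes), 54 mm along the meter's +x from its centre, 20 mm above its underside. It must face the contact block, to the nest's +x.
- square_center (a point): Centre of a shorter, square grey housing, foot 84 x 68 mm, 44 mm high; not to be disturbed.
- round_center (a point): Centre of a round-topped grey housing, foot 80 x 72 mm, drum 66 mm across, 48 mm high; not to be disturbed.
- marker: Marker pen lying on the mat, 130 mm long, 18 mm thick; not to be disturbed.
- screwdriver: Screwdriver lying on the bench, 190 mm long; not to be disturbed.
- tape_roll: Roll of clear tape lying flat, 90 mm across, 25 mm high; not to be disturbed.
- screw_tray: Open clear tray with two compartments, 120 x 90 x 35 mm; not to be disturbed.
Mind the look-alikes: they are no part of the job. What is shaped like the part that bears meter_center but brown or green is not meant.

How it is judged:
On the way, in this order (a step that is already met when the one before it is completed fails the run):
1. the meter stands flat in the nest between the pins, terminals towards the contact block, with the hatch still open (horizontal distance between meter_center and nest below 0.006 m and z of meter_center in the frame of nest between 0.025 and 0.033 m and angle between meter_center's own z axis and vertical below 0.06 rad and x of meter_terminals in the frame of nest above 0.045 m and value of joint hatch above 0.1 m), for 0.2 s.
2. the hatch is past its catch and against the buffers (value of joint buffer above 0.0003 m and value of joint hatch below 0.02 m), for 0.2 s.
At the end, for the whole second after the job is handed in: The meter stands flat in the nest (within 6 mm of the nest's centre, 4 mm in height, terminals towards the contact block) and the hatch rests shut, held by the catch against the buffers (squeezed at least 0.3 mm), with the robot clear of everything (all of step 2 and horizontal distance between meter_center and nest below 0.006 m and z of meter_center in the frame of nest between 0.025 and 0.033 m and angle between meter_center's own z axis and vertical below 0.06 rad and x of meter_terminals in the frame of nest above 0.045 m and value of joint buffer below 0.002 m and velocity of joint hatch between -0.005 and 0.005 m/s); the robot touches nothing.
It fails at once if the hatch is rammed into its buffers (squeezed more than 2.7 mm, about 22 N) (value of joint buffer above 0.0027 m).
It fails at once if the meter is dropped or forced into the nest (more than 45 N between meter and test box) (contact force between meter and testbox above 45 N).
It fails at once if a bystander is disturbed (moved more than 25 mm) (distance of any of square_center, round_center, marker, screwdriver, tape_roll, screw_tray from where it was at the start of the episode above 0.025 m).
It also fails if it takes over 64 s, if anything falls off the work surface, if the arm or the gripper's body presses on something with over 40 N, if the wrist force passes 120 N, or if a joint passes its speed limit or range.

## Working session

There is one attempt and no reset: what is moved stays moved. The work goes in short steps, Python scripts to look and compute and a tool call to move; the robot and the scene stay as the last step left them, time stands still between calls to the robot, and variables do not carry over. Pictures are saved under pics/ and viewed, about 8 in all and at most 12, crops included, and the job is handed in when it is done.

Besides the shell and the picture viewer there is one more tool, called as name([rows], argument=value, ...), one row to a line, values as JSON. jog_arm: Moves the arm, as the interface text tells. Its arguments: {"type":"object","properties":{"translation":{"type":"array"},"turn":{"type":"array"},"grip":{"type":"number"},"grip_force":{"type":"number"}},"required":["translation","turn"]}

```bash
mkdir -p pics; cat > h.py <<'E'
import numpy as np, cv2
from workcell import manip
L=["testbox","nest","hatch_handle","meter_center","meter_terminals","square_center","round_center","marker","screwdriver","tape_roll","screw_tray"]
def ray(p,uv):
    d=np.linalg.inv(p["mtx"])@np.array([uv[0],uv[1],1.]); d=p["pose"][:3,:3]@d
    return p["pose"][:3,3],d/np.linalg.norm(d)
def atz(p,uv,z):
    o,d=ray(p,uv); return o+d*(z-o[2])/d[2]
def tri(a,ua,b,ub):
    A=np.zeros((3,3));y=np.zeros(3);rs=[ray(a,ua),ray(b,ub)]
    for o,d in rs:
        P=np.eye(3)-np.outer(d,d);A+=P;y+=P@o
    x=np.linalg.solve(A,y)
    return x,[np.linalg.norm((np.eye(3)-np.outer(d,d))@(x-o))*1000 for o,d in rs]
def proj(p,X):
    c=np.linalg.inv(p["pose"])@np.append(X,1); q=p["mtx"]@c[:3]; return q[:2]/q[2]
def save(p,n): cv2.imwrite("pics/"+n+".png",p["frame"][:,:,::-1])
E
python3 - <<'E'
from h import *
np.set_printoptions(precision=4,suppress=True)
o=manip.get_obs();print(o,manip.hold_point_z)
P={n:manip.camera(n) for n in("scene","top","wrist")}
for n,p in P.items(): print(n,p["pose"][:3,3],p["mtx"][0,0])
cv2.imwrite("pics/a.png",np.vstack([cv2.resize(P["scene"]["frame"],(480,300)),cv2.resize(P["top"]["frame"],(480,300))])[:,:,::-1])
save(P["top"],"top0")
for l in L:
    r={n:manip.pinpoint(P[n],l) for n in P}
    for n in r: print(l,n,[(np.round(x["at"],1),round(x["confidence"],2)) for x in r[n][:3]])
    if r["scene"] and r["top"]:print("   tri",tri(P["scene"],r["scene"][0]["at"],P["top"],r["top"][0]["at"]))
E
```

```text
{'clock': 0.0, 'joint_pos': array([ 1.2894,  0.3329, -0.0647,  1.461 ,  0.0216,  1.3499, -0.0885]), 'joint_velocities': array([-0.0007, -0.0002, -0.0001, -0.0001, -0.0003,  0.    ,  0.0002]), 'tau': array([ -0.0003, -62.5437,   0.0492, -39.1615,   0.0162,   0.0097,
        -0.    ]), 'position': array([ 0.1599, -0.6038,  0.2305]), 'ee_rot': array([ 0.9916,  0.1291, -0.0001, -0.0007]), 'ft_force': array([-0.1658,  0.7481, -0.2215]), 'torque': array([ 0.0461, -0.0167, -0.0087]), 'grip_width': 1.0018250296718383} 0.0187
scene [ 0.7851 -0.6647  1.0374] 394.05631257244096
top [ 0.3369 -0.1853  1.2217] 363.44133308230425
wrist [ 0.2264 -0.5869  0.3731] 306.31363609410585
testbox scene [(array([426.4, 162.9]), 0.89)]
testbox top [(array([200.9, 170.7]), 0.57)]
testbox wrist []
   tri (array([0.5837, 0.2032, 0.0058]), [np.float64(0.3817467439521299), np.float64(0.3817467439523367)])
nest scene [(array([413.3, 173.6]), 0.92)]
nest top [(array([226.9, 173.9]), 0.74)]
nest wrist []
   tri (array([0.5723, 0.1114, 0.0348]), [np.float64(6.017117569847286), np.float64(6.017117569847321)])
hatch_han
[... 1856 characters left out ...]
301.7]), 0.82)]
screwdriver top [(array([411.9, 222.4]), 0.61)]
screwdriver wrist []
   tri (array([ 0.412 , -0.5087,  0.0087]), [np.float64(0.677698837076175), np.float64(0.6776988370760525)])
tape_roll scene [(array([373.2, 303. ]), 0.65)]
tape_roll top [(array([348.5, 140. ]), 0.52)]
tape_roll wrist []
   tri (array([ 0.6959, -0.3007, -0.0041]), [np.float64(2.013238482810797), np.float64(2.013238482810989)])
screw_tray scene [(array([241.1, 304.4]), 0.68), (array([282.6, 347.4]), 0.57)]
screw_tray top [(array([227.6, 176.1]), 0.74), (array([419.7, 173.2]), 0.7)]
screw_tray wrist []
   tri (array([ 0.5146, -0.2996,  0.4914]), [np.float64(289.28361525742486), np.float64(289.2836152574249)])
```

View pics/top0.png

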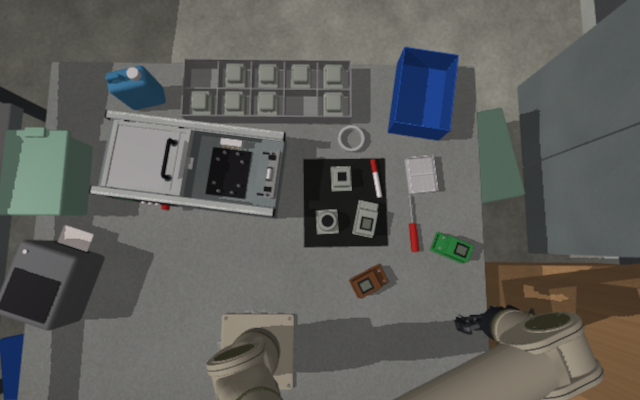

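View pics/a.png

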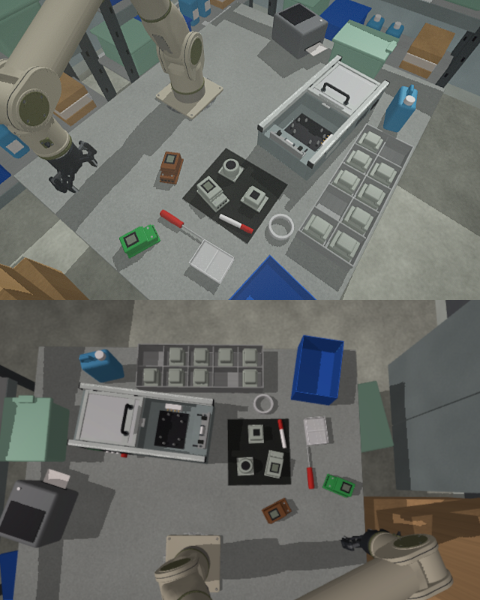

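The top view shows the meter at about (366,219) with its terminals up at (368,200). The box nest is at (227,173) and the handle at (165,157). Brown (368,281) and green (452,247) are look-alikes.

```bash
cat >> h.py <<'E'
def fitbox(p,lab,near):
    best=min(manip.outline_of(p,lab),key=lambda r:np.linalg.norm(np.array(r["extent"][:2])/2+np.array(r["extent"][2:])/2-near))
    return best["mask"],best["extent"]
E
python3 - <<'E'
from h import *
np.set_printoptions(precision=4,suppress=True)
S=manip.camera("scene");T=manip.camera("top")
for l,a,b in(("meter_center",(282.4,256.1),(368.9,219.4)),("meter_terminals",(296.6,273.5),(368.3,200.1)),("hatch_handle",(446.8,116.3),(164.6,153.6)),("nest",(413.3,173.6),(226.9,173.9))):
    print(l,tri(S,a,T,b))
print("top at h:",atz(T,(368.9,219.4),.029),atz(T,(368.3,200.1),.02),atz(T,(226.9,173.9),.036),atz(T,(164.6,153.6),.165))
print("scene:",atz(S,(282.4,256.1),.029),atz(S,(296.6,273.5),.02),atz(S,(413.3,173.6),.036),atz(S,(446.8,116.3),.165))
# box yaw from outline
for p in(S,T):
    r=manip.outline_of(p,"testbox")[0]; print(r["extent"],r["confidence"])
m=manip.outline_of(T,"testbox")[0]["mask"].astype(np.uint8)
print(cv2.minAreaRect(np.argwhere(m)[:,::-1].astype(np.float32)))
print(np.linalg.inv(T["pose"])[:3,:3])
cv2.imwrite("pics/b.png",np.hstack([cv2.resize(T["frame"][130:270,300:400],None,fx=4,fy=4,interpolation=3),cv2.resize(T["frame"][100:240,180:280],None,fx=4,fy=4,interpolation=3)])[:,:,::-1])
E
```

```text
meter_center (array([ 0.4217, -0.3568,  0.0439]), [np.float64(4.513144055143761), np.float64(4.513144055143706)])
meter_terminals (array([ 0.4831, -0.3633,  0.0215]), [np.float64(1.8376460400151313), np.float64(1.8376460400150736)])
hatch_handle (array([0.5899, 0.2455, 0.1911]), [np.float64(6.554662498654098), np.float64(6.554662498654298)])
nest (array([0.5723, 0.1114, 0.0348]), [np.float64(6.017117569847286), np.float64(6.017117569847321)])
top at h: [ 0.4195 -0.3621  0.029 ] [ 0.4846 -0.3622  0.02  ] [0.5671 0.1072 0.036 ] [0.6019 0.2613 0.165 ]
scene: [ 0.4197 -0.3491  0.029 ] [ 0.4813 -0.3641  0.02  ] [0.5768 0.1153 0.036 ] [0.5796 0.2669 0.165 ]
[340.7, 72.8, 517.2, 238.2] 0.84
[86.9, 110.5, 287.7, 220.7] 0.86
((188.86224365234375, 165.85140991210938), (191.36610412597656, 91.1861572265625), 6.5626983642578125)
[[ 0.0041 -0.9999  0.0138]
 [-0.9923 -0.0057 -0.1239]
 [ 0.124  -0.0132 -0.9922]]
```

View pics/b.png

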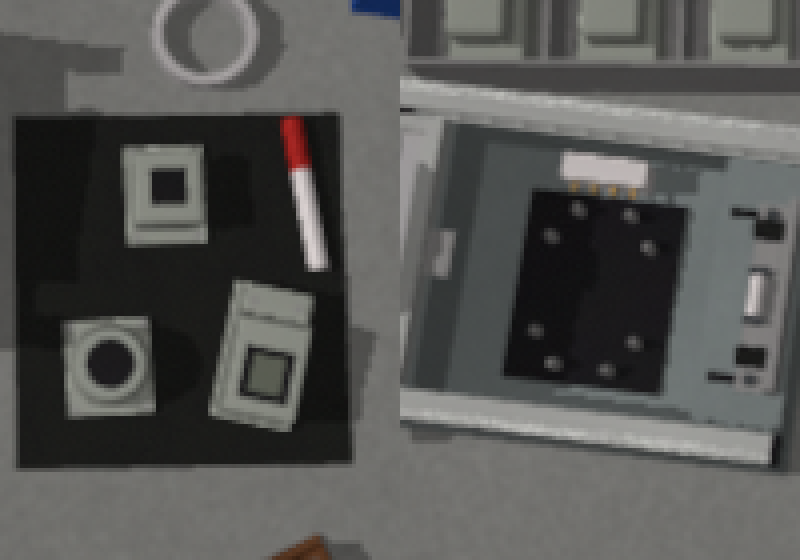

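jog_arm([
  [25, 30, 3],
  [50, 61, 5],
  [75, 92, 8],
  [100, 122, 10],
  [125, 152, 12],
  [150, 183, 15],
  [175, 214, 18],
  [200, 244, 20],
  [200, 244, 20],
  [200, 244, 20],
], turn=[-3, -6, -9, -12, -15, -18, -21, -25, -25, -25])

```text
clock: 2.88
position: [0.3616, -0.3585, 0.2518]
ee_rot: [0.996, -0.086, 0.0, 0.0]
ft_force: [-0.1, -1.5, 0.2]
grip_width: 1.0
```

```bash
cat > w.py <<'E'
from h import *
import sys
np.set_printoptions(precision=4,suppress=True)
o=manip.get_obs();print(o["clock"],o["position"],o["ee_rot"],o["ft_force"])
W=manip.camera("wrist");save(W,sys.argv[1])
print(W["pose"])
for l,z in (("meter_center",.029),("meter_terminals",.02),("nest",.036),("hatch_handle",.165)):
    for x in manip.pinpoint(W,l): print(l,x["at"],round(x["confidence"],2),atz(W,x["at"],z))
np.savez("pics/"+sys.argv[1]+".npz",mtx=W["mtx"],pose=W["pose"],frame=W["frame"])
E
python3 w.py w1
```

```text
2.8833 [ 0.3616 -0.3585  0.2518] [ 0.9963 -0.0863  0.0004  0.0003] [-0.114  -1.5383  0.232 ]
[[-0.1725 -0.9487 -0.2651  0.4292]
 [-0.985   0.1662  0.0462 -0.3704]
 [ 0.0002  0.2691 -0.9631  0.3943]
 [ 0.      0.      0.      1.    ]]
meter_center [305.5, 117.4] 0.98 [ 0.4269 -0.3506  0.029 ]
meter_center [342.0, 270.1] 0.86 [ 0.2262 -0.3617  0.029 ]
meter_center [553.5, 157.0] 0.72 [ 0.3309 -0.6337  0.029 ]
meter_terminals [373.5, 249.7] 0.82 [ 0.2438 -0.4075  0.02  ]
meter_terminals [309.1, 68.9] 0.63 [ 0.4785 -0.3641  0.02  ]
meter_terminals [505.6, 148.9] 0.63 [ 0.3486 -0.5826  0.02  ]
```

View pics/w1.png

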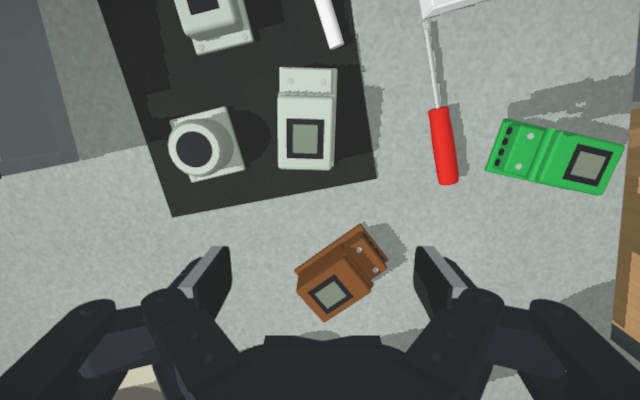

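```bash
python3 - <<'E'
from h import *
W=dict(np.load("pics/w1.npz"))
g=cv2.cvtColor(W["frame"],cv2.COLOR_RGB2GRAY)
for nm,(x0,x1),z in(("L",(268,288),.058),("R",(326,345),.058)):
    pts=[]
    for r in range(102,164,2):
        d=cv2.GaussianBlur(g,(5,5),0)[r].astype(float); gr=np.diff(d)[x0:x1]
        c=x0+np.argmax(np.abs(gr))+.5; pts.append(atz(W,(c,r),z)[:2])
    pts=np.array(pts); v=cv2.fitLine(pts.astype(np.float32),cv2.DIST_HUBER,0,.01,.01).ravel()
    print(nm,np.degrees(np.arctan2(v[1],v[0])),v[2:])
E
```

```text
L -10.741814 [ 0.4211686 -0.3198318]
R -11.615495 [ 0.4089299  -0.38070804]
```

jog_arm([
  [6, 2, -12],
  [12, 4, -25],
  [18, 6, -37],
  [25, 8, -50],
  [25, 10, -50],
  [25, 10, -50],
], turn=[-1, -2, -2, -2, -2, -2])

```text
clock: 3.63
position: [0.3836, -0.3509, 0.2005]
ee_rot: [0.994, -0.107, -0.001, -0.001]
ft_force: [1.0, -0.5, -0.6]
grip_width: 1.003
```

```bash
python3 w.py w2; python3 - <<'E'
from h import *
a=dict(np.load("pics/w1.npz"));b=dict(np.load("pics/w2.npz"))
print(a["pose"][:3,3],b["pose"][:3,3])
E
```

```text
3.6333 [ 0.3836 -0.3509  0.2005] [ 0.9943 -0.1067 -0.0009 -0.0006] [ 0.9888 -0.5473 -0.6131]
[[-0.2127 -0.9404 -0.2653  0.451 ]
 [-0.9771  0.2043  0.0591 -0.3659]
 [-0.0013  0.2718 -0.9624  0.3429]
 [ 0.      0.      0.      1.    ]]
meter_center [311.6, 139.3] 0.91 [ 0.4268 -0.3493  0.029 ]
meter_center [596.7, 171.6] 0.87 [ 0.3316 -0.6312  0.029 ]
meter_center [358.1, 306.3] 0.72 [ 0.2252 -0.3599  0.029 ]
meter_center [196.5, 11.5] 0.62 [ 0.5607 -0.2725  0.029 ]
meter_terminals [313.0, 81.5] 0.87 [ 0.4808 -0.3627  0.02  ]
meter_terminals [541.2, 162.4] 0.83 [ 0.3509 -0.5812  0.02  ]
meter_terminals [394.9, 278.8] 0.63 [ 0.2465 -0.4091  0.02  ]
[ 0.42924944 -0.37039181  0.39432728] [ 0.45101398 -0.36589822  0.34285508]
```

View pics/w2.png

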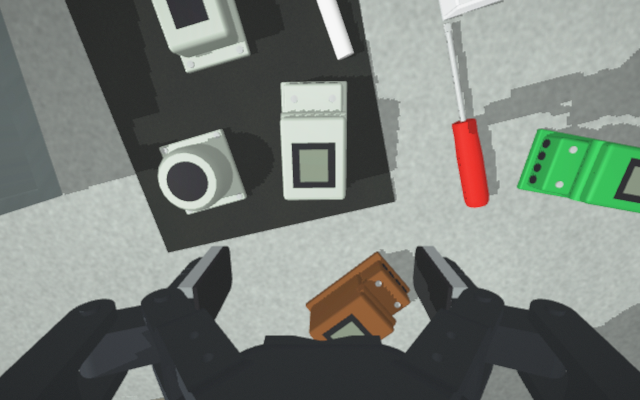

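```bash
cat > e.py <<'E'
from h import *
W=dict(np.load("pics/w2.npz"));A=dict(np.load("pics/w1.npz"))
def edge(W,x0,x1,r0,r1,z):
    g=cv2.GaussianBlur(cv2.cvtColor(W["frame"],cv2.COLOR_RGB2GRAY),(5,5),0).astype(float)
    p=[atz(W,(x0+np.argmax(np.abs(np.diff(g[r])[x0:x1]))+.5,r),z)[:2] for r in range(r0,r1,2)]
    v=cv2.fitLine(np.array(p,np.float32),cv2.DIST_HUBER,0,.01,.01).ravel();return v
def lat(W,a,b,r0,r1,z,yaw=None):
    l=edge(W,*a,r0,r1,z);r=edge(W,*b,r0,r1,z);y=[np.degrees(np.arctan2(q[1],q[0])) for q in(l,r)]
    t=np.radians(-11.5);n=np.array([-np.sin(t),np.cos(t)])
    print(z,y,"width",n@(l[2:]-r[2:]),"lateral of midline",n@(l[2:]+r[2:])/2,"of center",n@[.4269,-.350])
for z in(.054,.058,.062):
    lat(A,(268,288),(326,345),102,164,z);lat(W,(272,291),(336,356),122,190,z)
# height of cover rear top edge / front from the two views
def rowedge(W,c0,c1,r0,r1):
    g=cv2.GaussianBlur(cv2.cvtColor(W["frame"],cv2.COLOR_RGB2GRAY),(5,5),0).astype(float)
    return np.median([r0+np.argmax(np.abs(np.diff(g[:,c])[r0:r1]))+.5 for c in range(c0,c1)])
ra=rowedge(A,290,325,160,178);rb=rowedge(W,290,335,190,208);print(ra,rb,"rear edge",tri(A,(305.5,ra),W,(313,rb)))
for p,r in((A,ra),(W,rb)):print(atz(p,(309,r),.058),atz(p,(309,r),.008))
t=np.radians(-11.5);print("expected rear cover",np.array([.4269,-.35])-.054*np.array([np.cos(t),np.sin(t)]))
E
python3 e.py
```

```text
0.054 [np.float32(-10.741926), np.float32(-11.615485)] width 0.06283262057396882 lateral of midline -0.2602897859488066 of center -0.25786347541458887
0.054 [np.float32(-11.539444), np.float32(-11.090997)] width 0.06072199341552102 lateral of midline -0.25933136969905496 of center -0.25786347541458887
0.058 [np.float32(-10.741814), np.float32(-11.615495)] width 0.06209414217537808 lateral of midline -0.2604906290643061 of center -0.25786347541458887
0.058 [np.float32(-11.539717), np.float32(-11.090898)] width 0.05993284052427757 lateral of midline -0.25948608714243615 of center -0.25786347541458887
0.062 [np.float32(-10.741045), np.float32(-11.615383)] width 0.06135564051438283 lateral of midline -0.2606914662381782 of center -0.25786347541458887
0.062 [np.float32(-11.539532), np.float32(-11.091666)] width 0.059040254458593636 lateral of midline -0.25958905285293754 of center -0.25786347541458887
169.5 199.5 rear edge (array([ 0.37125219, -0.34010514,  0.0528463 ]), [np.float64(1.1486072260160491), np.float64(1.148607226016186)])
[ 0.3713891 -0.3455258  0.058    ] [ 0.36278731 -0.3418291   0.008     ]
[ 0.37355026 -0.33565026  0.058     ] [ 0.35995322 -0.3303409   0.008     ]
expected rear cover [ 0.37398407 -0.33923413]
```

jog_arm([
  [10, 1, -20],
  [20, 2, -45],
  [28, 2, -75],
  [28, 2, -105],
  [28, 2, -130],
  [28, 2, -150],
  [28, 2, -165],
  [28, 2, -175],
  [28, 2, -180],
  [28, 2, -180],
  [28, 2, -180],
], turn=[1, 1, 1, 1, 1, 1, 1, 1, 1, 1, 1])

```text
clock: 4.8
position: [0.4122, -0.3503, 0.0227]
ee_rot: [0.995, -0.099, 0.001, 0.001]
ft_force: [-1.2, -0.4, 0.2]
grip_width: 0.999
```

jog_arm([
  [0, 0, 0],
  [0, 0, 0],
  [0, 0, 0],
  [0, 0, 0],
  [0, 0, 0],
  [0, 0, 0],
  [0, 0, 0],
  [0, 0, 0],
], turn=[0, 0, 0, 0, 0, 0, 0, 0], grip=50, grip_force=40)

```text
clock: 5.47
position: [0.413, -0.3506, 0.024]
ee_rot: [0.995, -0.099, 0.002, 0.001]
ft_force: [-0.4, 1.1, 5.3]
grip_width: 0.696
```

jog_arm([
  [0, 0, 4],
  [0, 0, 12],
  [0, 0, 24],
  [0, 0, 45],
  [0, 0, 75],
  [2, 0, 110],
  [5, 5, 145],
  [8, 20, 180],
  [10, 45, 205],
  [14, 75, 222],
  [18, 110, 228],
  [20, 145, 228],
], turn=[0, 0, 0, 0, 0, 0, 0, 0, 1, 2, 3, 4])

```text
clock: 6.47
position: [0.4337, -0.2044, 0.2551]
ee_rot: [0.998, -0.064, 0.003, 0.002]
ft_force: [0.5, 0.5, -3.9]
grip_width: 0.7
```

jog_arm([
  [5, 35, 0],
  [8, 70, 0],
  [11, 105, 0],
  [14, 140, 0],
  [17, 175, 0],
  [20, 210, 0],
  [24, 245, 0],
  [27, 280, 0],
  [29, 305, 0],
  [30, 320, 0],
  [30, 320, 0],
  [30, 320, 0],
], turn=[0, 0, 1, 1, 1, 1, 1, 1, 1, 1, 1, 1])

```text
clock: 7.47
position: [0.4633, 0.1162, 0.2557]
ee_rot: [0.999, -0.054, 0.004, 0.002]
ft_force: [-0.2, -0.2, -4.0]
grip_width: 0.695
```

```bash
python3 w.py w3
```

```text
7.4667 [0.4633 0.1162 0.2557] [ 0.9985 -0.0539  0.0036  0.0023] [-0.1903 -0.204  -3.9667]
[[-0.1082 -0.9591 -0.2616  0.5307]
 [-0.9941  0.1055  0.0247  0.1093]
 [ 0.0039  0.2627 -0.9649  0.3987]
 [ 0.      0.      0.      1.    ]]
meter_center [325.4, 232.1] 0.79 [0.3845 0.1196 0.029 ]
meter_terminals [322.8, 116.0] 0.86 [0.5287 0.1073 0.02  ]
nest [321.6, 72.4] 0.64 [0.5751 0.1037 0.036 ]
hatch_handle [97.4, 49.1] 0.57 [0.5912 0.2593 0.165 ]
hatch_handle [318.8, 71.9] 0.39 [0.5599 0.1076 0.165 ]
```

View pics/w3.png

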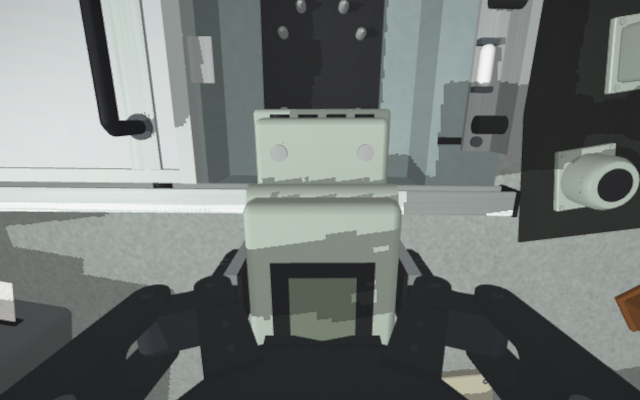

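jog_arm([
  [12, -33, 0],
  [24, -66, 0],
  [36, -99, 0],
  [48, -132, 0],
  [56, -160, 0],
  [56, -165, 0],
  [56, -165, 0],
  [56, -165, 0],
], turn=[0, 0, 0, 0, 0, 0, 0, 0])

```text
clock: 8.38
position: [0.5195, -0.0503, 0.2552]
ee_rot: [0.998, -0.056, 0.003, 0.002]
ft_force: [0.2, 1.1, -3.3]
grip_width: 0.695
```

```bash
python3 w.py w4; python3 -c "
import cv2;a=cv2.imread('pics/w4.png')
cv2.imwrite('pics/c4.png',cv2.resize(a[20:220,60:320],None,fx=3,fy=3,interpolation=cv2.INTER_CUBIC))"
```

```text
8.3833 [ 0.5195 -0.0503  0.2552] [ 0.9984 -0.0562  0.0033  0.002 ] [ 0.22    1.0901 -3.2577]
[[-0.1129 -0.9584 -0.262   0.5869]
 [-0.9936  0.1098  0.0265 -0.0576]
 [ 0.0034  0.2634 -0.9647  0.3981]
 [ 0.      0.      0.      1.    ]]
meter_center [323.2, 234.1] 0.88 [ 0.4383 -0.0434  0.029 ]
meter_terminals [324.1, 115.4] 0.97 [ 0.5852 -0.0611  0.02  ]
meter_terminals [587.1, 328.2] 0.91 [ 0.2454 -0.4075  0.02  ]
nest [183.1, 138.6] 0.6 [0.5779 0.1048 0.036 ]
nest [460.9, 236.9] 0.5 [ 0.4173 -0.2172  0.036 ]
hatch_handle [322.9, 235.2] 0.55 [ 0.4921 -0.0483  0.165 ]
```

View pics/c4.png

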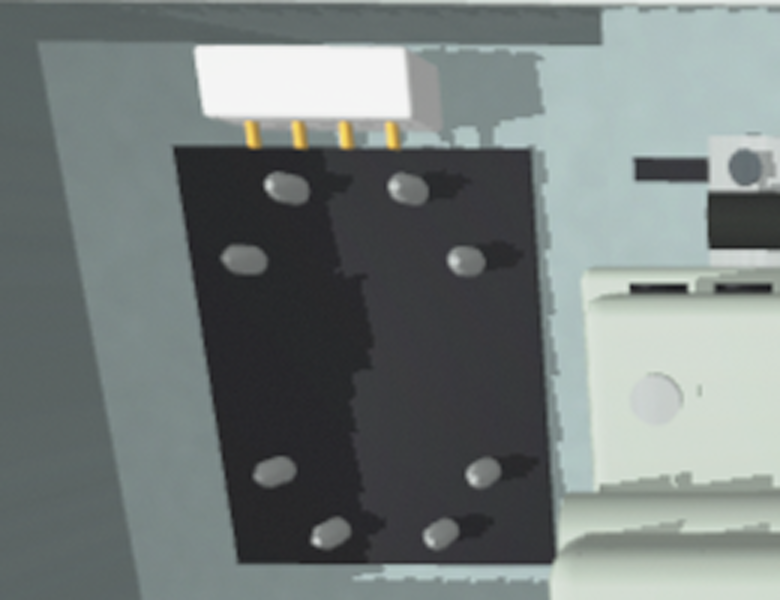

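The nest is fully visible: the pins are at crop (287,188), (408,188), (245,260), (466,261), (274,471), (483,473), (331,533) and (440,534), and the contact block is at +x. I'll fit the nest pose from these.

```bash
cat > f.py <<'E'
from h import *
from scipy.optimize import least_squares
np.set_printoptions(precision=4,suppress=True)
W=dict(np.load("pics/w4.npz"))
A=np.array([(287,188),(408,188),(245,260),(466,261),(274,471),(483,473),(331,533),(440,534)])/3+[60,20]-.33
C=np.array([(175,148),(531,150),(555,563),(238,563)])/3+[60,20]-.33
W3=dict(np.load("pics/w3.npz"));A3=np.array([(282.5,32.5),(361,32.5)])
def res(p,full=False,useC=True):
    x,y,yaw,a,b,cx,cy,z=p
    R=np.array([[np.cos(yaw),-np.sin(yaw)],[np.sin(yaw),np.cos(yaw)]])
    pin=[(.065,b),(.065,-b),(a,.041),(a,-.041),(-a,.041),(-a,-.041),(-.065,b),(-.065,-b)]
    f=lambda W,q,h:proj(W,np.append([x,y]+R@np.array(q),z+h))
    e=[f(W,q,.009)-u for q,u in zip(pin,A)]
    e3=[f(W3,q,.009)-u for q,u in zip(pin[2:4],A3)]
    ec=[f(W,q,0)-u for q,u in zip([(cx,cy),(cx,-cy),(-cx,-cy),(-cx,cy)],C)]
    if full: print("pins",np.array(e),"\nw3",np.array(e3),"\nplate",np.array(ec))
    return np.concatenate([np.ravel(e),.3*np.ravel(e3),np.ravel(ec)*.5])
s=least_squares(res,[.575,.106,-.11,.04,.02,.07,.05,.036]);res(s.x,True)
print(s.x,np.degrees(s.x[2]))
s2=least_squares(lambda p:res(np.append(p,.036)),s.x[:7]);print("z fixed",s2.x,np.degrees(s2.x[2]))
E
python3 f.py
```

```text
pins [[-0.0347 -0.0816]
 [-0.156   0.2812]
 [-0.2599 -0.1608]
 [ 0.0356  0.142 ]
 [ 0.043   0.0588]
 [ 0.0326 -0.0949]
 [-0.0672  0.0736]
 [ 0.0634 -0.0043]] 
w3 [[ 0.2399 -0.4583]
 [-0.2679  0.7281]] 
plate [[ 0.1594 -0.4238]
 [ 0.2109  0.0084]
 [ 0.5507  0.0579]
 [ 0.615  -0.6641]]
[ 0.5735  0.1042 -0.1213  0.0399  0.0219  0.0797  0.0655  0.0334] -6.949374753685801
z fixed [ 0.5736  0.103  -0.1213  0.0396  0.0217  0.0791  0.065 ] -6.949600258458253
```

```bash
cat > m.py <<'E'
from h import *
import sys
np.set_printoptions(precision=4,suppress=True)
def edge(W,x0,x1,r0,r1,z):
    g=cv2.GaussianBlur(cv2.cvtColor(W["frame"],cv2.COLOR_RGB2GRAY),(3,3),0).astype(float)
    u=[(x0+np.argmax(np.abs(np.diff(g[r])[x0:x1]))+.5,r) for r in range(r0,r1,3)]
    p=[atz(W,q,z)[:2] for q in u]
    return cv2.fitLine(np.array(p,np.float32),cv2.DIST_HUBER,0,.01,.01).ravel(),u[::5]
for nm,tcp,yaw in(("w3",[.4633,.1162,.2557],2*np.arctan2(-.0539,.9985)),("w4",[.5195,-.0503,.2552],2*np.arctan2(-.0562,.9984))):
    W=dict(np.load("pics/"+nm+".npz")); c,s=np.cos(yaw),np.sin(yaw);R=np.array([[c,s],[-s,c]])
    for t,a,b,r,h in(("block",(245,270),(378,400),(132,172),.036),("cover",(236,260),(390,412),(215,245),.058)):
        z=tcp[2]-.024+h
        l,ul=edge(W,*a,*r,z);q,uq=edge(W,*b,*r,z)
        L,Q=R@(l[2:]-tcp[:2]),R@(q[2:]-tcp[:2])
        print(nm,t,"tool frame L",L,"R",Q,"mid",(L+Q)[1]/2,"width",(L-Q)[1],"dyaw",[np.degrees(np.arctan2(v[1],v[0])-yaw) for v in(l,q)],ul,uq)
    # terminal front foot/top edge
    g=cv2.GaussianBlur(cv2.cvtColor(W["frame"],cv2.COLOR_RGB2GRAY),(3,3),0).astype(int)
    print("col320 rows",[(r,g[r,300]) for r in range(100,130)])
    print("yaw",np.degrees(yaw))
E
python3 m.py; python3 -c "
import cv2;a=cv2.imread('pics/w4.png')
cv2.imwrite('pics/d4.png',cv2.resize(a[90:290,220:430],None,fx=3,fy=3,interpolation=cv2.INTER_CUBIC))"
```

```text
w3 block tool frame L [0.0538 0.0282] R [ 0.053  -0.0276] mid 0.00028519737105295664 width 0.05584333336345503 dyaw [np.float64(0.15319367019032698), np.float64(-6.737019202248496)] [(np.float64(254.5), 132), (np.float64(255.5), 147), (np.float64(256.5), 162)] [(np.float64(389.5), 132), (np.float64(388.5), 147), (np.float64(383.5), 162)]
w3 cover tool frame L [0.026  0.0296] R [ 0.0259 -0.0299] mid -0.00015677608288349257 width 0.05950637961375475 dyaw [np.float64(-1.2709272387403654), np.float64(2.2423321056779026)] [(np.float64(243.5), 215), (np.float64(244.5), 230)] [(np.float64(401.5), 215), (np.float64(400.5), 230)]
col320 rows [(100, np.int64(41)), (101, np.int64(41)), (102, np.int64(41)), (103, np.int64(41)), (104, np.int64(41)), (105, np.int64(41)), (106, np.int64(41)), (107, np.int64(44)), (108, np.int64(63)), (109, np.int64(99)), (110, np.int64(125)), (111, np.int64(133)), (112, np.int64(136)), (113, np.int64(126)), (114, np.int64(88)), (115, np.int64(47)), (116, np.int64(40)), (117, np.int64(67)), (118, np.int64(106)), (119, np.int64(137)), (120, np.int64(155)), (121, np.i
[... 824 characters left out ...]
0.5), 230)]
col320 rows [(100, np.int64(50)), (101, np.int64(49)), (102, np.int64(79)), (103, np.int64(151)), (104, np.int64(200)), (105, np.int64(208)), (106, np.int64(208)), (107, np.int64(204)), (108, np.int64(192)), (109, np.int64(180)), (110, np.int64(176)), (111, np.int64(170)), (112, np.int64(161)), (113, np.int64(144)), (114, np.int64(101)), (115, np.int64(56)), (116, np.int64(47)), (117, np.int64(77)), (118, np.int64(121)), (119, np.int64(157)), (120, np.int64(178)), (121, np.int64(189)), (122, np.int64(197)), (123, np.int64(203)), (124, np.int64(209)), (125, np.int64(215)), (126, np.int64(217)), (127, np.int64(217)), (128, np.int64(217)), (129, np.int64(217))]
yaw -6.44356631097668
```

View pics/d4.png

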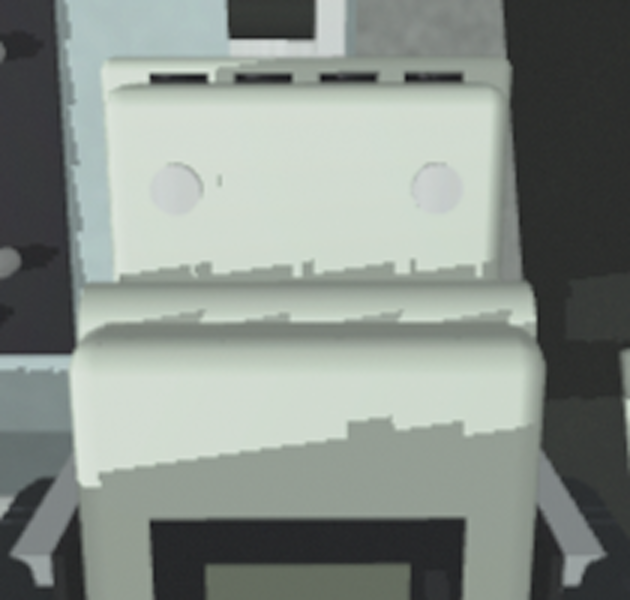

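```bash
python3 - <<'E'
from h import *
np.set_printoptions(precision=4,suppress=True)
tcp=np.array([.5195,-.0503,.2552]);yaw=2*np.arctan2(-.0562,.9984);c,s=np.cos(yaw),np.sin(yaw)
W=dict(np.load("pics/w4.npz"));R=np.array([[c,s],[-s,c]])
f=lambda u,v,h:R@(atz(W,(u,v),tcp[2]-.024+h)[:2]-tcp[:2])
k=lambda x,y:(220+x/3-.33,90+y/3-.33)
print("camera",R@(W["pose"][:2,3]-tcp[:2]))
for nm,p,h in(("foot TL",(103,58),.008),("foot TR",(510,58),.008),("block top front L",(122,86),.034),("block top front R",(492,86),.034),("cover front L",(90,345),.057),("cover front R",(530,345),.057),("cover front foot",(310,283),.036)):
    print(nm,f(*k(*p),h))
E
```

```text
camera [0.0678 0.0003]
foot TL [0.0703 0.0337]
foot TR [ 0.0703 -0.0339]
block top front L [0.0662 0.0258]
block top front R [ 0.0661 -0.026 ]
cover front L [0.0352 0.027 ]
cover front R [ 0.0351 -0.0278]
cover front foot [ 0.0384 -0.0005]
```

jog_arm([
  [9, 33, 0],
  [18, 66, 0],
  [27, 99, 0],
  [36, 132, 0],
  [41, 150, 0],
  [42, 155, -15],
  [42, 155, -45],
  [42, 155, -80],
  [42, 155, -110],
  [42, 155, -135],
  [42, 155, -150],
  [42, 155, -150],
], turn=[0, 0, 0, 0, -0.5, -0.5, -0.5, -0.5, -0.5, -0.5, -0.5, -0.5])

```text
clock: 9.63
position: [0.5594, 0.1055, 0.102]
ee_rot: [0.998, -0.059, 0.001, 0.003]
ft_force: [-0.2, -0.1, -4.6]
grip_width: 0.698
```

```bash
python3 - <<'E'
from h import *
np.set_printoptions(precision=4,suppress=True)
o=manip.get_obs();print(o["position"],o["ee_rot"],np.degrees(2*np.arctan2(o["ee_rot"][1],o["ee_rot"][0])),o["ft_force"],o["joint_velocities"])
S=manip.camera("scene");W=manip.camera("wrist")
cv2.imwrite("pics/e.png",np.hstack([cv2.resize(S["frame"][90:240,350:500],(450,450),interpolation=2),cv2.resize(W["frame"][40:300,220:420],(346,450),interpolation=2)])[:,:,::-1])
E
```

```text
[0.5594 0.1055 0.102 ] [ 0.9983 -0.0589  0.0009  0.0029] -6.75366204532861 [-0.2432 -0.1367 -4.587 ] [ 0.0093 -0.0424 -0.0157 -0.0579 -0.0256  0.0558  0.0204]
```

View pics/e.png

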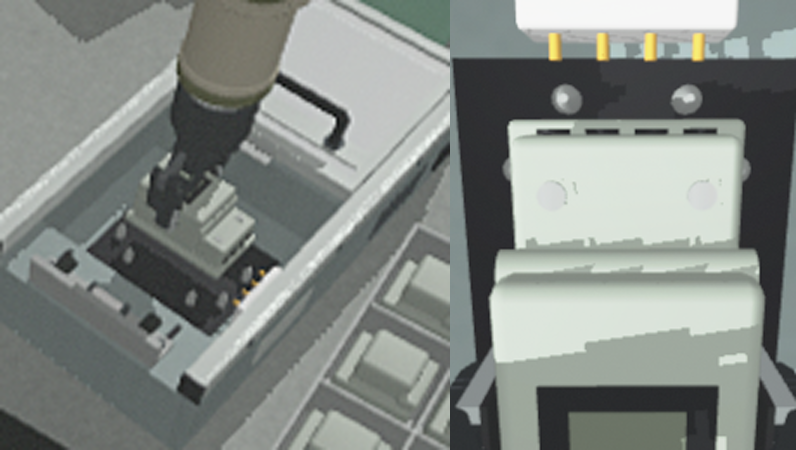

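```bash
python3 - <<'E'
from h import *
np.set_printoptions(precision=4,suppress=True)
W=manip.camera("wrist");o=manip.get_obs();t=o["position"];yaw=2*np.arctan2(o["ee_rot"][1],o["ee_rot"][0]);c,s=np.cos(yaw),np.sin(yaw);R=np.array([[c,s],[-s,c]])
print(t,np.degrees(yaw))
g=W["frame"][85:115,270:372].copy()
gray=cv2.cvtColor(g,cv2.COLOR_RGB2GRAY)
# pins: bright blobs on the dark plate
m=(gray>80).astype(np.uint8);n,_,st,ce=cv2.connectedComponentsWithStats(m)
for i in range(1,n):
    if 30<st[i,4]<600:
        u=ce[i]+[270,85];print(st[i],u,"tool frame",R@(atz(W,u,.045)[:2]-t[:2]))
for q in((254,109.9),(389.5,109.9)):print("foot",R@(atz(W,q,t[2]-.024+.008)[:2]-t[:2]))
E
```

```text
[0.5623 0.1063 0.1068] -6.769079373297827
[ 10   6  17  17 231] [288.0173  99.0476] tool frame [0.0765 0.0211]
foot [0.0693 0.0334]
foot [ 0.0692 -0.0338]
```

jog_arm([
  [0, -0.7, -6],
  [0, -0.7, -12],
  [0, -0.7, -18],
  [0, -0.7, -22],
  [0, -0.7, -25],
  [0, -0.7, -28],
  [0, -0.7, -31],
  [0, -0.7, -33],
  [0, -0.7, -35],
  [0, -0.7, -37],
], turn=[0, 0, 0, 0, 0, 0, 0, 0, 0, 0])

```text
clock: 10.62
position: [0.5624, 0.1056, 0.0697]
ee_rot: [0.998, -0.059, 0.004, 0.002]
ft_force: [0.7, 0.4, -3.3]
grip_width: 0.697
```

jog_arm([
  [0, 0, -1],
  [0, 0, -2],
  [0, 0, -3],
  [0, 0, -4],
  [0, 0, -5],
  [0, 0, -6],
  [0, 0, -7],
  [0, 0, -8],
  [0, 0, -8],
], turn=[0, 0, 0, 0, 0, 0, 0, 0, 0])

```text
clock: 11.37
position: [0.5623, 0.1055, 0.0615]
ee_rot: [0.998, -0.059, 0.004, 0.002]
ft_force: [-0.2, 0.3, -4.6]
grip_width: 0.698
```

jog_arm([
  [0, 0, -0.7],
  [0, 0, -1.3],
  [0, 0, -2],
  [0, 0, -2.2],
], turn=[0, 0, 0, 0])

```text
clock: 11.7
position: [0.5622, 0.1055, 0.0591]
ee_rot: [0.998, -0.059, 0.004, 0.002]
ft_force: [-0.4, -0.4, -3.2]
grip_width: 0.69
```

jog_arm([
  [0, 0, -0.5],
  [0, 0, -1],
  [0, 0, -1.3],
], turn=[0, 0, 0])

```text
clock: 11.95
position: [0.5622, 0.1055, 0.0578]
ee_rot: [0.998, -0.059, 0.004, 0.002]
ft_force: [0.4, 0.5, -3.9]
grip_width: 0.696
```

jog_arm([
  [0, 0, -0.5],
  [0, 0, -1],
  [0, 0, -1.5],
], turn=[0, 0, 0])

```text
clock: 12.2
position: [0.5625, 0.1055, 0.0571]
ee_rot: [0.998, -0.059, 0.005, 0.002]
ft_force: [-5.3, -2.8, 11.5]
grip_width: 0.697
```

```bash
python3 - <<'E'
from h import *
np.set_printoptions(precision=3,suppress=True)
f=[]
for i in range(4):
    W=manip.camera("wrist");o=manip.get_obs();f.append(np.r_[o["ft_force"],o["torque"],o["position"][2]])
print(np.array(f))
save(W,"w6");np.savez("pics/w6.npz",mtx=W["mtx"],pose=W["pose"],frame=W["frame"])
cv2.imwrite("pics/f.png",cv2.resize(W["frame"][40:300,200:440],(600,650),interpolation=2)[:600,:,::-1])
E
```

```text
[[-3.732 -1.493  6.063 -0.158  0.987  0.14   0.057]
 [-2.538 -1.116  6.461 -0.081  1.044  0.153  0.057]
 [-3.943 -1.903  5.781 -0.119  1.108  0.176  0.057]
 [-2.321 -2.545  6.604 -0.115  1.093  0.135  0.057]]
```

View pics/f.png

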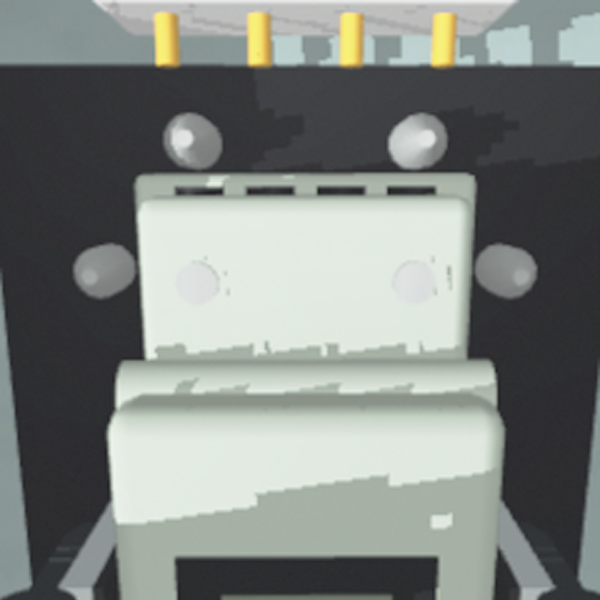

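jog_arm([
  [0, 0, 0.5],
  [0, 0, 0.5],
  [0, 0, 0.5],
  [0, 0, 0.5],
  [0, 0, 0.5],
  [0, 0, 0.5],
], turn=[0, 0, 0, 0, 0, 0], grip=85)

```text
clock: 12.9
position: [0.5624, 0.1055, 0.0576]
ee_rot: [0.998, -0.059, 0.005, 0.002]
ft_force: [0.0, 0.3, 0.5]
grip_width: 0.994
```

jog_arm([
  [0, 0, 6],
  [0, 0, 16],
  [0, 0, 30],
  [0, 0, 55],
  [0, 0, 85],
  [0, 0, 120],
  [-5, 0, 155],
  [-10, 0, 185],
  [-15, 0, 195],
  [-15, 0, 195],
], turn=[0, 0, 0, 0, 0, 0, 0, 0, 0, 0])

```text
clock: 13.73
position: [0.5481, 0.1065, 0.2571]
ee_rot: [0.998, -0.059, 0.008, 0.002]
ft_force: [0.3, -0.2, -0.0]
grip_width: 0.991
```

```bash
python3 w.py w7; python3 - <<'E'
from h import *
S=manip.camera("scene");T=manip.camera("top")
for p in(S,T):
    for l in("hatch_handle","meter_center","nest"):
        print(l,[(x["at"],round(x["confidence"],2)) for x in manip.pinpoint(p,l)[:4]])
np.savez("pics/s7.npz",mtx=S["mtx"],pose=S["pose"],frame=S["frame"]);np.savez("pics/t7.npz",mtx=T["mtx"],pose=T["pose"],frame=T["frame"])
E
```

```text
13.7333 [0.5481 0.1065 0.2571] [ 0.9982 -0.0587  0.0077  0.0019] [ 0.3089 -0.1599 -0.0249]
[[-0.1179 -0.9601 -0.2534  0.6143]
 [-0.993   0.1146  0.0276  0.0989]
 [ 0.0026  0.2549 -0.967   0.4006]
 [ 0.      0.      0.      1.    ]]
meter_center [320.8, 157.5] 0.65 [0.5673 0.1051 0.029 ]
meter_terminals [321.3, 103.7] 0.68 [0.6295 0.0971 0.02  ]
hatch_handle [119.4, 172.3] 0.98 [0.5916 0.2596 0.165 ]
hatch_handle [([447.9, 116.0], 0.59), ([313.7, 296.6], 0.2)]
meter_center [([226.2, 223.9], 0.94), ([181.5, 319.5], 0.83), ([410.6, 168.9], 0.67)]
nest [([409.6, 174.1], 0.73)]
hatch_handle [([408.4, 218.4], 0.44)]
meter_center [([454.0, 245.2], 0.86), ([226.4, 168.8], 0.75), ([370.2, 278.6], 0.56)]
nest [([228.7, 170.7], 0.8)]
```

View pics/w7.png

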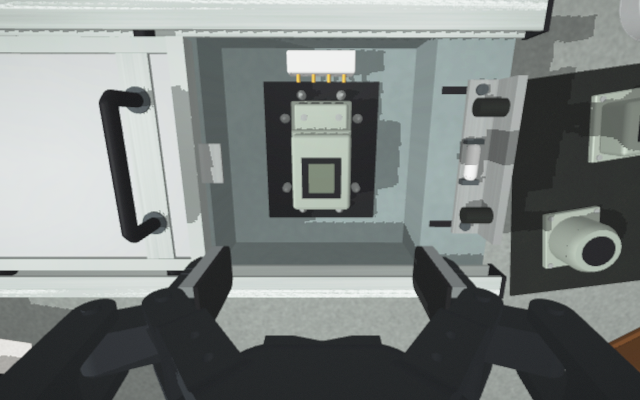

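```bash
python3 - <<'E'
from h import *
np.set_printoptions(precision=4,suppress=True)
W=dict(np.load("pics/w7.npz"));t=np.radians(-6.95);c,s=np.cos(t),np.sin(t);R=np.array([[c,s],[-s,c]])
n=np.array([.5735,.1036]);f=lambda u,z:R@(atz(W,u,z)[:2]-n)*1000+[0,-100]
for z in(.105,.115,.127):print("z",z,"buffers",f((473,107),z),f((460,215),z),"face R edge of frame",f((190,60),z),f((203,230),z))
for u in((104,98),(127,236),(140,98),(156,222),(119.4,172.3)):print("handle",f(u,.165))
print("meter",R@(atz(W,(320.8,157.5),.065)[:2]-n)*1000)
cv2.imwrite("pics/g.png",cv2.resize(W["frame"][80:250,90:220],(520,680),interpolation=2)[:600,:,::-1])
E
```

```text
z 0.105 buffers [  50.5141 -240.3198] [ -54.5484 -240.6593] face R edge of frame [89.8571 17.3913] [-71.3006  21.2658]
z 0.115 buffers [  50.1931 -235.5646] [ -51.3152 -235.8926] face R edge of frame [88.2052 13.4284] [-67.5007  17.1719]
z 0.127 buffers [  49.8079 -229.8583] [ -47.4355 -230.1725] face R edge of frame [86.2228  8.673 ] [-62.9409  12.2592]
handle [54.0215 59.1739]
handle [-53.8779  59.534 ]
handle [54.1085 32.8888]
handle [-41.6814  34.1229]
handle [-0.9497 57.0176]
meter [-1.7624  0.6905]
```

jog_arm([
  [10, 38, 0],
  [20, 76, 0],
  [29, 114, 0],
  [38, 150, 0],
  [45, 182, 0],
  [49, 198, 0],
  [49, 198, -20],
  [49, 198, -45],
  [49, 198, -75],
  [49, 198, -95],
  [49, 198, -105],
  [49, 198, -107],
], turn=[0, 0, 0, 0, 0, 0, 0, 0, 0, 0, 0, 0], grip=0)

```text
clock: 15.38
position: [0.5957, 0.3029, 0.1432]
ee_rot: [0.998, -0.059, 0.003, 0.003]
ft_force: [-0.5, -0.6, 0.8]
grip_width: 0.001
```

jog_arm([
  [-1, -5, 3],
  [-1, -10, 5],
  [-2, -14, 5],
  [-2, -17, 5],
  [-2, -20, 5],
  [-3, -22, 5],
  [-3, -24, 5],
  [-3, -26, 5],
  [-3, -29, 5],
  [-4, -32, 5],
  [-4, -36, 5],
  [-5, -40, 5],
], turn=[0, 0, 0, 0, 0, 0, 0, 0, 0, 0, 0, 0])

```text
clock: 16.38
position: [0.5909, 0.2627, 0.1484]
ee_rot: [0.998, -0.059, 0.003, 0.003]
ft_force: [2.2, 1.8, 1.6]
grip_width: 0.0
```

jog_arm([
  [-1, -6, 0],
  [-2, -14, 0],
  [-3, -24, 0],
  [-4, -35, 0],
  [-6, -46, 0],
  [-7, -58, 0],
  [-8, -70, 0],
  [-10, -82, 0],
  [-11, -93, 0],
  [-13, -103, 0],
  [-13, -110, 0],
  [-14, -115, 0],
], turn=[0, 0, 0, 0, 0, 0, 0, 0, 0, 0, 0, 0])

```text
clock: 17.38
position: [0.5769, 0.1463, 0.1483]
ee_rot: [0.998, -0.059, 0.003, 0.003]
ft_force: [2.2, 2.4, -0.6]
grip_width: -0.003
```

```bash
python3 - <<'E'
from h import *
np.set_printoptions(precision=4,suppress=True)
W=manip.camera("wrist");save(W,"w8");np.savez("pics/w8.npz",mtx=W["mtx"],pose=W["pose"],frame=W["frame"])
o=manip.get_obs();print(o["clock"],o["position"],o["ft_force"])
t=np.radians(-6.95);c,s=np.cos(t),np.sin(t);R=np.array([[c,s],[-s,c]]);n=np.array([.5735,.1036])
print("tcp box",R@(o["position"][:2]-n)*1000+[0,-100])
for x in manip.pinpoint(W,"hatch_handle")[:2]:print(x["at"],x["confidence"],R@(atz(W,x["at"],.165)[:2]-n)*1000+[0,-100])
cv2.imwrite("pics/g8.png",W["frame"][:,:,::-1])
E
```

```text
17.4333 [0.577  0.1455 0.1482] [-0.8115 -0.3036  0.0092]
tcp box [ -1.6216 -57.9477]
[365.1, 268.5] 0.82 [ -1.8448 -76.816 ]
```

View pics/w8.png

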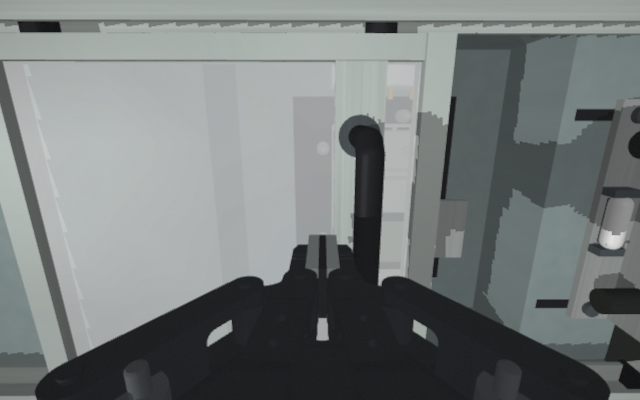

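The fingers are behind the bar, and the hatch's leading edge is at about column 425–455. A buffer tip shows at about (588,298). I'll triangulate the buffer tips against w7.

```bash
python3 - <<'E'
from h import *
np.set_printoptions(precision=4,suppress=True)
A=dict(np.load("pics/w7.npz"));B=dict(np.load("pics/w8.npz"))
t=np.radians(-6.95);c,s=np.cos(t),np.sin(t);R=np.array([[c,s],[-s,c]]);n=np.array([.5735,.1036])
for a,b in(((460,216),(588,300)),((473,107),(628,145))):
    x,e=tri(A,a,B,b);print(x,e,R@(x[:2]-n)*1000+[0,-100])
for z in(.1,.115):print(R@(atz(B,(588,300),z)[:2]-n)*1000+[0,-100])
for u in((424,60),(456,60),(440,250)):print("face",[R@(atz(B,u,z)[:2]-n)*1000+[0,-100] for z in(.127,.105)])
E
```

```text
[ 0.5029 -0.0266  0.1105] [np.float64(0.6482357137736153), np.float64(0.6482357137736912)] [ -54.3566 -237.8042]
[ 0.6061 -0.039   0.1102] [np.float64(0.7697456017804395), np.float64(0.7697456017803708)] [  49.6019 -237.5983]
[ -61.9419 -247.9931]
[ -51.903  -232.9643]
face [array([  92.0455, -107.7616]), array([  95.5298, -114.6419])]
face [array([  92.0865, -123.6615]), array([  95.5762, -132.6718])]
face [array([ -10.3769, -126.2933]), array([ -20.6135, -135.6562])]
```

jog_arm([
  [-1, -5, 0],
  [-2, -12, 0],
  [-3, -21, 0],
  [-4, -31, 0],
  [-5, -41, 0],
  [-6, -51, 0],
  [-7, -60, 0],
  [-8, -68, 0],
  [-9, -75, 0],
  [-10, -80, 0],
  [-10, -83, 0],
  [-10, -84, 0],
], turn=[0, 0, 0, 0, 0, 0, 0, 0, 0, 0, 0, 0])

```text
clock: 18.48
position: [0.5668, 0.0614, 0.1481]
ee_rot: [0.998, -0.06, 0.003, 0.004]
ft_force: [-1.8, 2.3, 0.7]
grip_width: 0.002
```

jog_arm([
  [0, -1, 0],
  [0, -2, 0],
  [0, -3, 0],
  [0, -4, 0],
], turn=[0, 0, 0, 0])

```text
clock: 18.82
position: [0.5667, 0.0578, 0.1481]
ee_rot: [0.998, -0.06, 0.003, 0.004]
ft_force: [-2.0, 3.1, 0.6]
grip_width: -0.003
```

jog_arm([
  [0, -1, 0],
  [0, -2, 0],
  [0, -3, 0],
  [0, -4, 0],
], turn=[0, 0, 0, 0])

```text
clock: 19.15
position: [0.5666, 0.0537, 0.1481]
ee_rot: [0.998, -0.06, 0.003, 0.004]
ft_force: [-1.9, 3.3, 0.3]
grip_width: -0.003
```

jog_arm([
  [-1, -1, 0],
  [-1, -2, 0],
  [-1, -3, 0],
  [-1, -4, 0],
], turn=[0, 0, 0, 0])

```text
clock: 19.48
position: [0.5658, 0.0496, 0.1482]
ee_rot: [0.998, -0.06, 0.003, 0.004]
ft_force: [0.2, 2.6, 0.9]
grip_width: 0.001
```

jog_arm([
  [0, -1, 0],
  [0, -2, 0],
  [0, -3, 0],
], turn=[0, 0, 0])

```text
clock: 19.73
position: [0.5655, 0.0466, 0.1481]
ee_rot: [0.998, -0.06, 0.003, 0.004]
ft_force: [-1.3, 2.4, -0.2]
grip_width: -0.001
```

jog_arm([
  [0, -0.7, 0],
  [0, -1.4, 0],
  [0, -2, 0],
], turn=[0, 0, 0])

```text
clock: 19.98
position: [0.5654, 0.0445, 0.1481]
ee_rot: [0.998, -0.06, 0.003, 0.004]
ft_force: [-1.3, 2.9, 0.8]
grip_width: 0.001
```

jog_arm([
  [0, -0.7, 0],
  [0, -1.4, 0],
  [0, -2, 0],
], turn=[0, 0, 0])

```text
clock: 20.23
position: [0.5653, 0.0437, 0.1481]
ee_rot: [0.998, -0.059, 0.003, 0.003]
ft_force: [-2.1, 7.7, 0.4]
grip_width: -0.001
```

jog_arm([
  [0, -0.7, 0],
  [0, -1.4, 0],
  [0, -2, 0],
], turn=[0, 0, 0])

```text
clock: 20.48
position: [0.5652, 0.0434, 0.1482]
ee_rot: [0.998, -0.058, 0.003, 0.002]
ft_force: [-1.2, 9.5, -1.0]
grip_width: 0.0
```

jog_arm([
  [0, -1, 0],
  [0, -2, 0],
  [0, -3, 0],
  [0, -3, 0],
], turn=[0, 0, 0, 0])

```text
clock: 20.82
position: [0.5651, 0.0424, 0.1482]
ee_rot: [0.998, -0.058, 0.003, 0.001]
ft_force: [-1.9, 8.7, -0.5]
grip_width: -0.0
```

jog_arm([
  [0, -1, 0],
  [0, -2, 0],
  [0, -3, 0],
  [0, -3, 0],
], turn=[0, 0, 0, 0])

```text
clock: 21.15
position: [0.5649, 0.0408, 0.1482]
ee_rot: [0.998, -0.057, 0.002, -0.0]
ft_force: [-1.9, 7.2, 0.7]
grip_width: 0.001
```

jog_arm([
  [0, -1, 0],
  [0, -2, 0],
  [0, -2, 0],
], turn=[0, 0, 0])

```text
clock: 21.4
position: [0.5648, 0.0397, 0.1482]
ee_rot: [0.998, -0.056, 0.002, -0.001]
ft_force: [-1.2, 6.7, 0.1]
grip_width: 0.0
```

jog_arm([
  [0, -1, 0],
  [0, -2, 0],
  [0, -2, 0],
], turn=[0, 0, 0])

```text
clock: 21.65
position: [0.5646, 0.0382, 0.1482]
ee_rot: [0.998, -0.056, 0.002, -0.001]
ft_force: [-2.9, 4.8, 1.7]
grip_width: -0.0
```

jog_arm([
  [0, -0.7, 0],
  [0, -1.5, 0],
  [0, -1.5, 0],
], turn=[0, 0, 0])

```text
clock: 21.9
position: [0.5646, 0.0363, 0.1482]
ee_rot: [0.998, -0.056, 0.002, -0.001]
ft_force: [-1.2, 2.4, 0.5]
grip_width: -0.002
```

jog_arm([
  [0, -0.7, 0],
  [0, -1.5, 0],
  [0, -1.5, 0],
], turn=[0, 0, 0])

```text
clock: 22.15
position: [0.5648, 0.0336, 0.1481]
ee_rot: [0.998, -0.057, 0.002, -0.0]
ft_force: [0.8, -0.3, -0.2]
grip_width: -0.003
```

jog_arm([
  [0, -0.5, 0],
  [0, -1, 0],
  [0, -1, 0],
], turn=[0, 0, 0])

```text
clock: 22.4
position: [0.5649, 0.032, 0.1481]
ee_rot: [0.998, -0.057, 0.002, -0.0]
ft_force: [-0.3, -0.3, 0.4]
grip_width: -0.0
```

jog_arm([
  [0, -0.5, 0],
  [0, -1, 0],
  [0, -1, 0],
], turn=[0, 0, 0])

```text
clock: 22.65
position: [0.5649, 0.0316, 0.1482]
ee_rot: [0.998, -0.057, 0.002, -0.001]
ft_force: [0.2, 2.1, 0.1]
grip_width: -0.003
```

```bash
python3 - <<'E'
from h import *
np.set_printoptions(precision=4,suppress=True)
t=np.radians(-6.95);c,s=np.cos(t),np.sin(t);R=np.array([[c,s],[-s,c]]);n=np.array([.5735,.1036])
for i in range(2):
    W=manip.camera("wrist");o=manip.get_obs();print(o["position"],o["ft_force"],"tcp box",R@(o["position"][:2]-n)*1000+[0,-100])
    for x in manip.pinpoint(W,"hatch_handle")[:2]:print(x["at"],x["confidence"],R@(atz(W,x["at"],.165)[:2]-n)*1000+[0,-100])
E
```

```text
[0.5649 0.0316 0.1481] [-0.2825  3.5222 -0.5798] tcp box [   0.1722 -172.5478]
[368.7, 268.2] 0.67 [   0.5999 -193.8971]
[0.5649 0.0315 0.1481] [0.2727 2.9107 0.207 ] tcp box [   0.1846 -172.6002]
[365.7, 272.4] 0.81 [  -1.5323 -192.6466]
```

jog_arm([
  [0, 3, 0],
  [1, 8, 0],
  [2, 15, 0],
  [2, 20, 5],
  [2, 22, 20],
  [2, 24, 45],
  [2, 26, 75],
  [2, 28, 105],
  [2, 30, 125],
  [-10, 30, 130],
  [-30, 30, 130],
  [-50, 30, 130],
], turn=[0, 0, 0, 0, 0, 0, 0, 0, 0, 0, 0, 0])

```text
clock: 23.85
position: [0.5146, 0.0624, 0.2788]
ee_rot: [0.998, -0.057, 0.003, -0.001]
ft_force: [-1.1, 0.4, 0.1]
grip_width: 0.003
```

```bash
python3 - <<'E'
from h import *
np.set_printoptions(precision=4,suppress=True)
t=np.radians(-6.95);c,s=np.cos(t),np.sin(t);R=np.array([[c,s],[-s,c]]);n=np.array([.5735,.1036])
o=manip.get_obs();print(o["clock"],o["position"],o["ft_force"])
W=manip.camera("wrist");save(W,"w9");T=manip.camera("top")
for nm,p in(("w",W),("t",T)):
  for l,z in(("hatch_handle",.165),("meter_center",.065),("meter_terminals",.056)):
    for x in manip.pinpoint(p,l)[:2]:print(nm,l,x["at"],round(x["confidence"],2),R@(atz(p,x["at"],z)[:2]-n)*1000+[0,-100])
for l in L[5:]:print(l,[(x["at"],round(x["confidence"],2)) for x in manip.pinpoint(T,l)[:2]])
E
```

```text
23.85 [0.5146 0.0624 0.2788] [-1.0513  0.353   0.0577]
w hatch_handle [377.1, 130.0] 0.78 [   2.0429 -192.5111]
w meter_center [623.3, 326.9] 0.67 [-262.3031 -559.4096]
t hatch_handle [246.5, 164.7] 0.73 [   6.9315 -184.7332]
t meter_center [369.6, 279.5] 0.84 [-286.3805 -598.4865]
t meter_center [452.9, 246.7] 0.66 [-152.1839 -850.1289]
t meter_terminals [383.7, 273.0] 0.61 [-261.502  -642.0286]
t meter_terminals [433.1, 241.2] 0.58 [-142.3567 -788.9312]
square_center [([341.4, 175.0], 0.98)]
round_center [([328.2, 222.5], 0.73), ([338.7, 177.8], 0.27)]
marker [([374.9, 178.5], 0.6)]
screwdriver [([413.4, 217.5], 0.65), ([349.6, 138.9], 0.24)]
tape_roll [([349.9, 140.3], 0.6)]
screw_tray [([421.1, 173.7], 0.75)]
```

```bash
python3 -c "
from workcell import manip
o=manip.get_obs();print(abs(o['joint_velocities']).max(),o['ft_force'])
print(manip.hand_in())"
```

```text
0.0043525211407940785 [-0.50372957  0.10369737 -0.36251914]
the job is handed in; nothing more can be done
None
```

The meter stands in the nest with its terminals towards the contact block, and the hatch is shut past its catch. I handed the job in at about 24 s of the 64 s allowed. The hand-in gives no verdict, so this rests on my own checks.

- **Meter:** I lowered it in small steps until the wrist force read about +11 N, then let go. A picture afterwards showed it standing between the pins, and the network's centre was within about 2 mm of the nest centre. I could not see the meter again once the hatch was closed.
- **Hatch:** I pushed it with closed fingers.
  - **Catch:** the highest push I read was about 9.5 N. That is under the stated 11 to 14 N, probably because force is only read at the end of each move. The push then dropped to zero as the catch drew the hatch in.
  - **Shut position:** after a light touch of about 3 N I backed off. The handle stayed at box y −192.5 mm, where −192.7 mm was expected from the measured buffers. The top view put it about 8 mm away, but that view was also less accurate in the earlier measurements.
- **Bystanders:** they showed in the top view within 1–2 pixels of their starting places, except the screwdriver at about 5 pixels (roughly 16 mm). I never went near it, so I take that as network scatter.
- **Not checked:** I could not view a final picture because the limit of 12 was used up. I also had no direct reading of the buffer squeeze.

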